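# Lock the vial carrier with the spring clip

### The arm

A 6-joint arm with a two-finger parallel gripper is mounted at the origin on a cart in front of the work surface, level with it; the furniture and walls round the work are solid. World frame = base frame: x ahead of the robot, y to its left, z up, the work surface at z = 0. Lengths are in mm, angles in rad, forces in N, time in s.
With the tool pointing down it reaches from about 325 to 775 mm from the base axis. Payload 9.3 kg.
Tool frame: the origin (TCP) lies midway between the tips of the shut fingers; the grasp point (between the pads) lies 19 mm behind it (r.grip_depth is the distance from the TCP to the grasp point, in mm); z points along the fingers, y is the line along which they close (so a half turn about z gives the same grasp; the last joint's range is limited). The gripper opens to 85 mm and grips with 20 to 120 N. Pads are 22 mm wide; open, the fingers measure 114 mm over their backs; the gripper's body (76 mm by 85 mm) begins 54 mm behind the grasp point. The pads swing forward as they close: fully open they stand 13 mm farther back than shut.
Start: joints at [-1.437, 0.259, 0.021, 1.334, 0, 1.418], TCP at [155.58, -527.534, 231.279] pointing down, gripper open.
Joint ranges: [-3.04, 3.04], [-0.91, 1.82], [-1.04, 1.36], [-1.92, 1.95], [-1.52, 1.45], [-3.14, 3.14]. Speed limits (rad/s): [2.22, 2.22, 2.79, 3.14, 3.14, 3.14].

### API

Orientations are given as [roll, pitch, yaw] about the fixed x, y, z axes, in that order (R = Rz(yaw) Ry(pitch) Rx(roll)).
In Python, from rig import r gives the robot as it stands. The module is installed in compiled form; this text tells all that it offers.
- The arm moves only by the tool arm_command, never from a script. Its argument "motion" is a list of rows, each a list of 7 numbers: the shift along the tool's x, y, z each as a share of 10 cm, from -1 to 1, then the turn, a rotation vector about the tool's x, y, z each as a share of 30 degrees, from -1 to 1, then the closure in counts, from 0 (fully open) to 255 (shut). A call has exactly 10 rows; each row is the pose to reach, as a shift and turn from the pose commanded when the call began, along the tool's axes at that moment; what a row does not reach only later rows make up. A row lasts 1/8 s, in which the tool goes at most 62.5 mm and 10.7 degrees, less where a joint would pass 70% of its speed; a pose out of reach is approached as far as the arm can. A call with a number of a shift or a turn outside -1 to 1 is refused whole. A call with a gripper value outside its range is refused whole. The fingers move at their own pace and stop on an object; "squeeze" is the grip in N (left out, the last holds). Time passes only in rows, so rows that repeat a pose let the fingers close, or fill a call up. It gives the time, the measured TCP pose, the force, the opening and the grip force at its end, in the units of the state.
- r.state(): the state, without advancing time (a new reading comes with each control period).
- r.snapshot(name): name is "side" or "top"; returns the picture (420x560x3 uint8, red, green, blue); there is no depth.
- r.camera_info(name): a dict with "camera_matrix" (3x3 intrinsics, pixels), "R" (3x3) and "t" (3): a world point X has camera coordinates R X + t. Camera axes: x right, y down, z forward; pixel columns grow to the right and rows downward; lengths in mm; the calibration is good to about 2 mm. A picture is of the moment at which its call begins. camera_info takes no time and is no camera call.
- r.hand_in(): hands the job in; it is judged then, once.
The state is a dict: "time": time; "qpos": joint angles; "dq": joint speeds; "joint_torque": joint torques, N m; "tcp_pos": TCP position; "orientation": TCP orientation; "ft_force": force on the tool from outside, world axes, zero at the start; "moment": the same for the moment, N m; "finger_gap": finger opening in mm; "grasp_force": force on a finger pad.
Only numpy, scipy, OpenCV 4.12 (cv2) and the standard library are available. Lean on these libraries where they do the work, as an engineer would, in place of code of your own. Each camera call takes 0.05 s, during which the arm holds its last target. There are 200 camera calls.

### The job

Lock the vial carrier onto the bench mixer: pick up the orange-handled hairpin spring clip from the bench and push it sideways over the neck of the steel pin that stands in the carrier's slot, until both legs snap shut behind the pin and the green indicator is pushed back. Push firmly enough to feel it snap, but do not ram the pin; then let go, leaving the clip lying flat on the carrier. Leave the brown bottle, the tape roll and the USB stick where they are.

Things in the scene. Friction and masses are not known exactly. Their poses are not given: they have to be found in the camera images.
- clip_grip (a point): Where to grasp the clip: on the middle of its upright orange handle (24 mm long along clip x, 12 mm thick along y, 40 mm high), 28 mm above the clip's underside. Clip +x points from the handle to the open mouth, z up
- clip: Hairpin spring clip, flat on the bench, 0.1 kg; origin at the underside below the handle's middle. Foot 26 mm wide, 6 mm high. Two 5 mm steel legs, 0.5 to 5.5 mm above the underside, end in flared tips 74 mm ahead of the origin, 31 mm wide outside. Between them: mouth 21 mm wide, narrowing to a 6 mm throat 58.5 mm ahead, then a 14 mm wide pocket
- clip_seat (a point): Centre of the clip's pocket, 51.5 mm ahead (+x) of the handle's middle, level with the clip's underside: where the pin's axis is, within 2 mm, when the clip is home. The clip's nose stops the pin 1 mm deeper
- leg_left (a joint): Outward swing of the clip's left (+y) leg against its spring: 0 closed, 0.065 rad while the throat rides over the pin's neck, under 0.02 again when the pin is in the pocket
- leg_right (a joint): The same for the right (-y) leg
- indicator (a joint): Green rod along the clip's middle, pushed back by the pin: 0 m when the pocket is empty, 0.002 to 0.003 when the clip is home, 0.004 with the pin against the nose. Soft spring (about 1 N)
- slot (a point): Middle of the 51 mm long black slot in the carrier's flat aluminium tongue, on its upper face, 40 mm above the bench; x along the slot toward the blue vial block, y across, z up. The steel pin stands in the slot and is NOT measured: it is clamped on the centre line (y = 0), anywhere from x = -18 to +18 mm. Neck 12 mm in diameter, 10.5 mm high; above it a head 19 mm wide and 8.5 mm high
- mixer: White bench mixer with pin and carrier, fixed, 176 (x) x 110 (y) mm, origin on the bench under its centre; slot's middle at x -16, z 40 mm. The clip comes from -x, on or just above the tongue, moving +x. Push rises to 5 to 12 N over 10 mm, drops sharply as it snaps home within the next 7 mm, then rises steeply at the nose. Over 25 N on the pin damages it. Vial block: x 31 to 83 mm, up to 85 mm high
- brown_bottle: Small brown bottle with black cap, 34 mm in diameter, 63 mm high, origin under its centre; must not be disturbed
- tape_roll: White and blue tape roll lying flat, 61 mm in diameter, 19 mm high, origin under its centre; must not be disturbed
- usb_stick: Black USB stick, 33 x 50 x 8 mm, origin under its centre; must not be disturbed

How it is judged:
By the outcome, as a careful person would: the job done as asked, in the order asked, and still so for the second after the job is handed in, with the robot touching nothing.
It also fails if it takes over 48 s, if anything falls off the work surface, if the arm or the gripper's body presses on something with over 40 N, if the wrist force passes 120 N, or if a joint passes its speed limit or range.

## Working session

There is one attempt and no reset: what is moved stays moved. The work goes in short steps, Python scripts to look and compute and a tool call to move; the robot and the scene stay as the last step left them, time stands still between calls to the robot, and variables do not carry over. Pictures are saved under pics/ and viewed, at most 10 in all, crops included, and the job is handed in when it is done.

Besides the shell and the picture viewer there is one more tool, called after "Emit:" by a JSON object that holds its "method" and its "body", one argument or row to a line. arm_command: Moves the arm, as the interface text tells. Its arguments: {"type":"object","properties":{"motion":{"type":"array","items":{"type":"array","items":{"type":"number"}}},"squeeze":{"type":"number"}},"required":["motion"]}

```bash
mkdir -p pics
python3 - <<'E'
from rig import r
import cv2
for n in("side","top"):
    cv2.imwrite(f"pics/{n}0.png",r.snapshot(n)[:,:,::-1])
    c=r.camera_info(n);print(n,c)
print(r.state())
E
```

```text
side {'camera_matrix': array([[439.68003408,   0.        , 281.04767187],
       [  0.        , 439.68003408, 204.10135877],
       [  0.        ,   0.        ,   1.        ]]), 'R': array([[ 0.9989856 ,  0.04233439, -0.01534842],
       [ 0.01588884, -0.65029936, -0.75951188],
       [-0.04213454,  0.75849756, -0.65031233]]), 't': array([-476.09312356,  102.20747733,  849.39428769])}
top {'camera_matrix': array([[386.30269913,   0.        , 278.41452067],
       [  0.        , 386.30269913, 211.97573752],
       [  0.        ,   0.        ,   1.        ]]), 'R': array([[ 0.11533647, -0.99332215, -0.00293449],
       [-0.97148418, -0.11218373, -0.20888586],
       [ 0.20716174,  0.02694297, -0.97793563]]), 't': array([ 74.85815215, 506.51168419, 888.8115614 ])}
{'time': 0.1, 'qpos': array([-1.43660243e+00,  2.59142599e-01,  2.08570032e-02,  1.33373002e+00,
       -9.23151075e-06,  1.41820807e+00]), 'dq': array([ 8.96884307e-04, -2.16220961e-03,  4.22375518e-03, -6.54308367e-04,
       -1.62399514e-04, -6.68655206e-05]), 'joint_torque': array([ 5.41130474e-03, -5.56690943e+01,  3.45072055e+01,  1.16153061e-02,
       -2.25430549e-04, -2.42002284e-05]), 'tcp_pos': array([ 155.54166575, -527.28304175,  230.73060942]), 'orientation': array([-3.14038613e+00, -1.76203500e-04,  2.86782055e-01]), 'ft_force': array([0.07249031, 0.07202648, 0.41519217]), 'moment': array([-0.00651723,  0.0012122 , -0.05168016]), 'grasp_force': 0.0, 'finger_gap': 85.48095549483747}
```

View pics/side0.png

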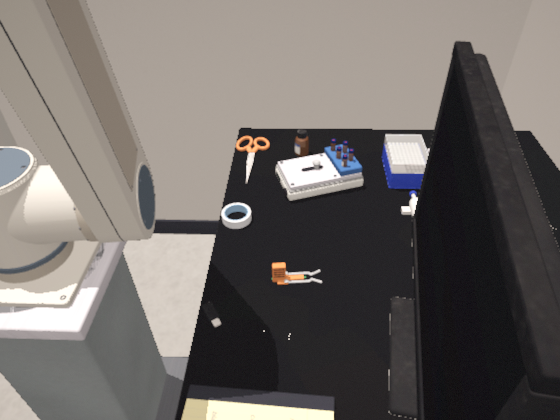

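View pics/top0.png

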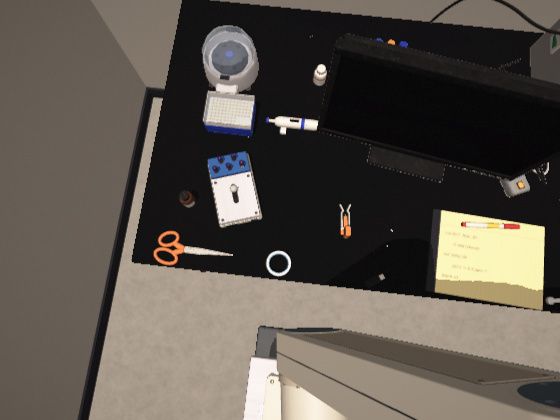

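The side view shows the clip's handle at about (279,270) with its mouth at (320,275), and the mixer at about (318,172). In the top view the clip is at (346,225) and the mixer at (235,190), with its pin near (234,188). I'll enlarge these regions.

```bash
python3 - <<'E'
import cv2,numpy as np
s=cv2.imread("pics/side0.png");t=cv2.imread("pics/top0.png")
def c(im,x,y,w,h):return cv2.resize(im[y:y+h,x:x+w],(400,300),interpolation=cv2.INTER_CUBIC)
cv2.imwrite("pics/c1.png",np.vstack([np.hstack([c(s,260,250,80,60),c(s,268,132,100,75)]),np.hstack([c(t,306,195,80,60),c(t,185,152,100,75)])]))
E
cat > h.py <<'E'
import numpy as np
from rig import r
from scipy.optimize import least_squares
C={n:r.camera_info(n) for n in("side","top")}
def proj(n,X):
    c=C[n];p=c["camera_matrix"]@(c["R"]@np.asarray(X,float)+c["t"]);return p[:2]/p[2]
def plane(n,u,z):
    c=C[n];d=c["R"].T@np.linalg.solve(c["camera_matrix"],[*u,1]);o=-c["R"].T@c["t"]
    return o+d*(z-o[2])/d[2]
def tri(us,ut):
    f=lambda X:np.r_[proj("side",X)-us,proj("top",X)-ut]
    s=least_squares(f,[500,0,20]);return s.x.round(1),s.fun.round(2)
E
```

```text
(no output)
```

View pics/c1.png

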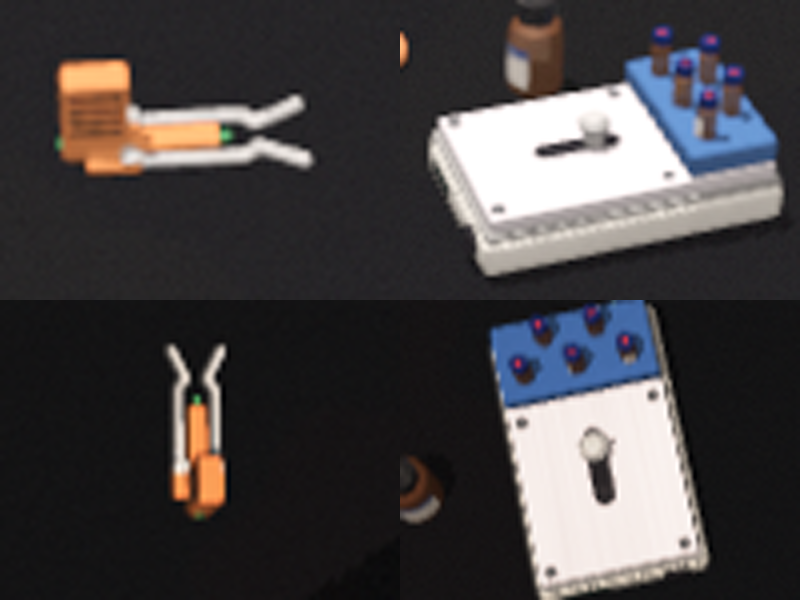

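The clip lies at a slight yaw with its handle at the -x end. The mixer's screws, slot and pin head are all clear, and the pin is near the +x end of the slot. Next I triangulate.

Run:
```python
from h import *
sc=lambda x,y:np.array([260+x/5-.4,250+y/5-.4]); sm=lambda x,y:np.array([268+(x-400)/4-.37,132+y/4-.37])
tc=lambda x,y:np.array([306+x/5-.4,195+(y-300)/5-.4]); tm=lambda x,y:np.array([185+(x-400)/4-.37,152+(y-300)/4-.37])
P=[("tipL",sc(300,101),tc(173,347)),("tipR",sc(308,158),tc(221,347)),("handtop",sc(95,66),tc(211,466)),("greenfront",sc(227,135),tc(197,399)),
("s1",sm(454,121),tm(551,571)),("s2",sm(614,93),tm(522,423)),("s3",sm(669,176),tm(653,395)),("s4",sm(498,209),tm(685,543)),("head",sm(595,120),tm(595,443)),("slotnear",sm(540,152),tm(604,502))]
D={}
for n,a,b in P:
    D[n]=tri(a,b);print(n,*D[n])
s=[D[f"s{i}"][0] for i in(1,2,3,4)]
c=sum(s)/4
for a,b in((0,1),(3,2),):
    d=s[b]-s[a];print("yaw",np.arctan2(d[1],d[0]),np.linalg.norm(d[:2]))
d=s[0]-s[3];print("yawy",np.arctan2(-d[0],d[1]),np.linalg.norm(d[:2]));d=s[1]-s[2];print("yawy",np.arctan2(-d[0],d[1]))
m=(D["tipL"][0]+D["tipR"][0])/2;h=D["handtop"][0];d=m-h;print("clip yaw",np.arctan2(d[1],d[0]),np.linalg.norm(d[:2]),"screwc",c)
```

```text
tipL [547.  -21.4   5.1] [-0.78  0.22 -0.09 -1.13]
tipR [549.6 -46.4   3.2] [-0.6   0.17 -0.07 -0.89]
handtop [475.4 -40.3  43.9] [ 0.4  -0.1   0.07  0.58]
greenfront [520.7 -36.3   2.9] [-0.55  0.15 -0.08 -0.81]
s1 [464.6 268.3  41.3] [-0.64  0.18 -0.06 -0.72]
s2 [556.8 300.5  39.8] [-0.64  0.2  -0.03 -0.73]
s3 [584.8 221.   39.4] [-0.67  0.22 -0.02 -0.82]
s4 [491.8 188.7  40.1] [-0.6   0.17 -0.06 -0.72]
head [544.5 250.4  55.7] [-0.52  0.16 -0.03 -0.6 ]
slotnear [513.2 242.5  38.7] [-0.96  0.28 -0.07 -1.11]
yaw 0.3359982948934377 97.66104648220798
yaw 0.3342780069494139 98.44942864232372
yawy 0.32926920970894585 84.11896337925238
yawy 0.33863450332825995
clip yaw 0.08756698601517442 73.18039354909207 screwc [524.5   244.625  40.15 ]
```

```bash
cat >> h.py <<'E'
def rel(tgt,yaw,st=None,psi=None,p=None):
    "shift in tool axes / 100 and turn about tool z / 30deg, tool pointing down"
    s=r.state(); p=s["tcp_pos"] if p is None else p; psi=s["orientation"][2] if psi is None else psi
    d=np.asarray(tgt)-p; t=[d[0]*np.cos(psi)+d[1]*np.sin(psi), d[0]*np.sin(psi)-d[1]*np.cos(psi), -d[2]]
    a=(yaw-psi+np.pi)%(2*np.pi)-np.pi
    return (np.array(t)/100).round(3),round(-a/np.radians(30),3)
E
python3 - <<'E'
from h import *
p0=np.array([155.6,-527.5,231.3]);p1=np.array([475.4,-40.3,151]);y0=.287;y1=.0876+np.pi
for k in range(6):
    a=lambda v0,v1,k:v0+(v1-v0)*k/6
    print(rel(a(p0,p1,k+1),a(y0,y1,k+1),psi=a(y0,y1,k),p=a(p0,p1,k)))
E
```

```text
(array([ 0.741, -0.628,  0.134]), np.float64(-0.937))
(array([ 0.949, -0.205,  0.134]), np.float64(-0.937))
(array([0.934, 0.266, 0.134]), np.float64(-0.937))
(array([0.699, 0.675, 0.134]), np.float64(-0.937))
(array([0.298, 0.924, 0.134]), np.float64(-0.937))
(array([-0.172,  0.956,  0.134]), np.float64(-0.937))
```

Emit:
{"method": "arm_command", "body": {
  "motion": [
    [0.074,-0.063,0.013,0,0,-0.094,0],
    [0.148,-0.126,0.027,0,0,-0.188,0],
    [0.222,-0.188,0.04,0,0,-0.281,0],
    [0.296,-0.251,0.054,0,0,-0.375,0],
    [0.37,-0.314,0.067,0,0,-0.469,0],
    [0.444,-0.377,0.08,0,0,-0.562,0],
    [0.518,-0.44,0.094,0,0,-0.656,0],
    [0.593,-0.502,0.107,0,0,-0.75,0],
    [0.667,-0.565,0.12,0,0,-0.843,0],
    [0.741,-0.628,0.134,0,0,-0.937,0]
  ]
}}

```text
time: 1.35
tcp_pos: [209.2, -445.8, 217.8]
orientation: [-3.142, 0.0, 0.781]
ft_force: [0.3, 0.6, 0.1]
finger_gap: 85.4
grasp_force: 0.0
```

Emit:
{"method": "arm_command", "body": {
  "motion": [
    [0.095,-0.02,0.013,0,0,-0.094,0],
    [0.19,-0.041,0.027,0,0,-0.188,0],
    [0.285,-0.062,0.04,0,0,-0.281,0],
    [0.38,-0.082,0.054,0,0,-0.375,0],
    [0.475,-0.102,0.067,0,0,-0.469,0],
    [0.569,-0.123,0.08,0,0,-0.562,0],
    [0.664,-0.144,0.094,0,0,-0.656,0],
    [0.759,-0.164,0.107,0,0,-0.75,0],
    [0.854,-0.184,0.12,0,0,-0.843,0],
    [0.949,-0.205,0.134,0,0,-0.937,0]
  ]
}}

```text
time: 2.6
tcp_pos: [262.5, -364.6, 204.4]
orientation: [-3.142, -0.0, 1.271]
ft_force: [0.1, -1.5, 0.1]
finger_gap: 85.5
grasp_force: 0.0
```

Emit:
{"method": "arm_command", "body": {
  "motion": [
    [0.093,0.027,0.013,0,0,-0.094,0],
    [0.187,0.053,0.027,0,0,-0.188,0],
    [0.28,0.08,0.04,0,0,-0.281,0],
    [0.374,0.106,0.054,0,0,-0.375,0],
    [0.467,0.133,0.067,0,0,-0.469,0],
    [0.56,0.16,0.08,0,0,-0.562,0],
    [0.654,0.186,0.094,0,0,-0.656,0],
    [0.747,0.213,0.107,0,0,-0.75,0],
    [0.841,0.239,0.12,0,0,-0.843,0],
    [0.934,0.266,0.134,0,0,-0.937,0]
  ]
}}

```text
time: 3.85
tcp_pos: [315.7, -283.4, 191.0]
orientation: [-3.142, -0.0, 1.762]
ft_force: [0.0, 0.7, 0.2]
finger_gap: 85.3
grasp_force: 0.0
```

Emit:
{"method": "arm_command", "body": {
  "motion": [
    [0.07,0.068,0.013,0,0,-0.094,0],
    [0.14,0.135,0.027,0,0,-0.188,0],
    [0.21,0.202,0.04,0,0,-0.281,0],
    [0.28,0.27,0.054,0,0,-0.375,0],
    [0.35,0.338,0.067,0,0,-0.469,0],
    [0.419,0.405,0.08,0,0,-0.562,0],
    [0.489,0.472,0.094,0,0,-0.656,0],
    [0.559,0.54,0.107,0,0,-0.75,0],
    [0.629,0.608,0.12,0,0,-0.843,0],
    [0.699,0.675,0.134,0,0,-0.937,0]
  ]
}}

```text
time: 5.1
tcp_pos: [369.0, -202.2, 177.6]
orientation: [3.142, 0.0, 2.253]
ft_force: [-0.5, -0.2, -0.2]
finger_gap: 85.5
grasp_force: 0.0
```

Emit:
{"method": "arm_command", "body": {
  "motion": [
    [0.03,0.092,0.013,0,0,-0.094,0],
    [0.06,0.185,0.027,0,0,-0.188,0],
    [0.09,0.277,0.04,0,0,-0.281,0],
    [0.12,0.37,0.054,0,0,-0.375,0],
    [0.15,0.462,0.067,0,0,-0.469,0],
    [0.179,0.554,0.08,0,0,-0.562,0],
    [0.209,0.647,0.094,0,0,-0.656,0],
    [0.238,0.739,0.107,0,0,-0.75,0],
    [0.268,0.832,0.12,0,0,-0.843,0],
    [0.298,0.924,0.134,0,0,-0.937,0]
  ]
}}

```text
time: 6.35
tcp_pos: [422.2, -120.9, 164.2]
orientation: [-3.142, -0.0, 2.743]
ft_force: [-0.3, -0.5, 0.1]
finger_gap: 85.4
grasp_force: 0.0
```

Emit:
{"method": "arm_command", "body": {
  "motion": [
    [-0.017,0.096,0.013,0,0,-0.094,0],
    [-0.034,0.191,0.027,0,0,-0.188,0],
    [-0.052,0.287,0.04,0,0,-0.281,0],
    [-0.069,0.382,0.054,0,0,-0.375,0],
    [-0.086,0.478,0.067,0,0,-0.469,0],
    [-0.103,0.574,0.08,0,0,-0.562,0],
    [-0.12,0.669,0.094,0,0,-0.656,0],
    [-0.138,0.765,0.107,0,0,-0.75,0],
    [-0.155,0.86,0.12,0,0,-0.843,0],
    [-0.172,0.956,0.134,0,0,-0.937,0]
  ]
}}

```text
time: 7.6
tcp_pos: [475.5, -39.7, 150.8]
orientation: [-3.142, 0.0, -3.05]
ft_force: [0.2, 0.9, -0.5]
finger_gap: 85.5
grasp_force: 0.0
```

Emit:
{"method": "arm_command", "body": {
  "motion": [
    [0,-0.006,0.1,0,0,0,0],
    [0,-0.006,0.2,0,0,0,0],
    [0,-0.006,0.3,0,0,0,0],
    [0,-0.006,0.4,0,0,0,0],
    [0,-0.006,0.5,0,0,0,0],
    [0,-0.006,0.6,0,0,0,0],
    [0,-0.006,0.7,0,0,0,0],
    [0,-0.006,0.8,0,0,0,0],
    [0,-0.006,0.9,0,0,0,0],
    [0,-0.006,1.0,0,0,0,0]
  ]
}}

```text
time: 8.85
tcp_pos: [475.1, -40.8, 50.2]
orientation: [-3.142, 0.0, -3.053]
ft_force: [-0.6, 0.1, 1.1]
finger_gap: 85.3
grasp_force: 0.0
```

Run:
```python
from rig import r
import cv2,numpy as np
a=r.snapshot("side")[195:315,230:390,::-1];b=r.snapshot("top")[150:270,270:430,::-1]
cv2.imwrite("pics/g1.png",cv2.resize(np.hstack([a,b]),(800,300),interpolation=cv2.INTER_CUBIC))
print(r.state()["tcp_pos"],r.state()["orientation"])
```

```text
[474.55501149 -40.64931062  49.77442045] [ 3.14098071e+00 -1.64902890e-03 -3.05270914e+00]
```

View pics/g1.png

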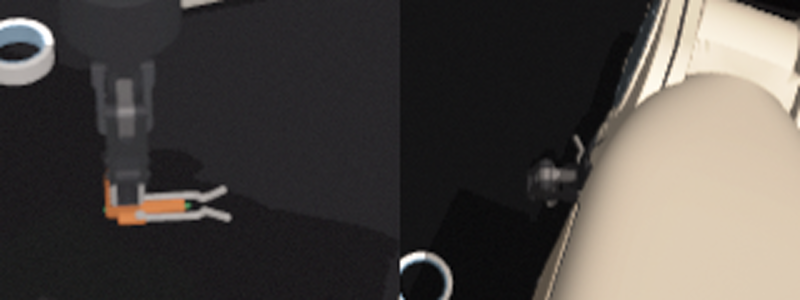

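The side view shows the near finger at about (280,270) in front of the handle, with the fingers either side of it. The top view is mostly hidden by the arm. I'll compare the finger column with its projection, then descend.

Run:
```python
from h import *
print(proj("side",[475,-86,65]),proj("side",[475,-86,80]),"fingercentre seen u 280.4,280")
```

```text
[277.26325208 274.94440645] [277.06926676 268.88074641] fingercentre seen u 280.4,280
```

Emit:
{"method": "arm_command", "body": {
  "motion": [
    [0,0,0.08,0,0,0,0],
    [0,0,0.16,0,0,0,0],
    [0,0,0.24,0,0,0,0],
    [0,0,0.32,0,0,0,0],
    [0,0,0.4,0,0,0,0],
    [0,0,0.4,0,0,0,0],
    [0,0,0.4,0,0,0,120],
    [0,0,0.4,0,0,0,255],
    [0,0,0.4,0,0,0,255],
    [0,0,0.4,0,0,0,255]
  ],
  "squeeze": 50
}}

```text
time: 10.2
tcp_pos: [475.2, -40.8, 11.0]
orientation: [-3.141, 0.0, -3.053]
ft_force: [0.5, 0.0, 0.7]
finger_gap: 12.0
grasp_force: 0.4
```

Emit:
{"method": "arm_command", "body": {
  "motion": [
    [0,0,0,0,0,0,255],
    [0,0,0,0,0,0,255],
    [0,0,0,0,0,0,255],
    [0,0,-0.1,0,0,0,255],
    [0,0,-0.2,0,0,0,255],
    [0,0,-0.3,0,0,0,255],
    [0,0,-0.4,0,0,0,255],
    [0,0,-0.5,0,0,0,255],
    [0,0,-0.6,0,0,0,255],
    [0,0,-0.7,0,0,0,255]
  ]
}}

```text
time: 11.45
tcp_pos: [475.2, -40.8, 81.6]
orientation: [-3.142, 0.0, -3.053]
ft_force: [0.1, 0.6, -0.3]
finger_gap: 11.3
grasp_force: 48.7
```

Run:
```python
from h import *
p0=np.array([475.2,-40.8,81.6]);p1=np.array([454.8,219.1,85]);y0=-3.053;y1=.335-np.pi
for k in range(3):
    a=lambda v0,v1,k:v0+(v1-v0)*k/3
    print(rel(a(p0,p1,k+1),a(y0,y1,k+1),psi=a(y0,y1,k),p=a(p0,p1,k)))
```

```text
(array([-0.009,  0.869, -0.011]), np.float64(-0.157))
(array([-0.08 ,  0.865, -0.011]), np.float64(-0.157))
(array([-0.151,  0.856, -0.011]), np.float64(-0.157))
```

Emit:
{"method": "arm_command", "body": {
  "motion": [
    [-0.001,0.087,0,0,0,-0.016,255],
    [-0.002,0.174,0,0,0,-0.031,255],
    [-0.003,0.261,0,0,0,-0.047,255],
    [-0.004,0.348,0,0,0,-0.063,255],
    [-0.005,0.435,-0.01,0,0,-0.079,255],
    [-0.006,0.522,-0.01,0,0,-0.094,255],
    [-0.007,0.608,-0.01,0,0,-0.11,255],
    [-0.008,0.695,-0.01,0,0,-0.126,255],
    [-0.009,0.782,-0.01,0,0,-0.141,255],
    [-0.009,0.869,-0.01,0,0,-0.157,255]
  ]
}}

```text
time: 12.7
tcp_pos: [468.3, 46.4, 81.9]
orientation: [3.142, -0.0, -2.97]
ft_force: [0.0, -0.1, -1.1]
finger_gap: 11.1
grasp_force: 48.7
```

Emit:
{"method": "arm_command", "body": {
  "motion": [
    [-0.008,0.087,0,0,0,-0.016,255],
    [-0.016,0.173,0,0,0,-0.031,255],
    [-0.024,0.26,0,0,0,-0.047,255],
    [-0.032,0.346,0,0,0,-0.063,255],
    [-0.04,0.433,-0.01,0,0,-0.079,255],
    [-0.048,0.519,-0.01,0,0,-0.094,255],
    [-0.056,0.606,-0.01,0,0,-0.11,255],
    [-0.064,0.692,-0.01,0,0,-0.126,255],
    [-0.072,0.779,-0.01,0,0,-0.141,255],
    [-0.08,0.865,-0.01,0,0,-0.157,255]
  ]
}}

```text
time: 13.95
tcp_pos: [461.4, 133.0, 82.9]
orientation: [3.142, -0.0, -2.888]
ft_force: [-0.1, 0.6, -1.1]
finger_gap: 11.4
grasp_force: 48.7
```

Emit:
{"method": "arm_command", "body": {
  "motion": [
    [-0.015,0.086,0,0,0,-0.016,255],
    [-0.03,0.171,0,0,0,-0.031,255],
    [-0.045,0.257,0,0,0,-0.047,255],
    [-0.06,0.342,0,0,0,-0.063,255],
    [-0.075,0.428,-0.01,0,0,-0.079,255],
    [-0.09,0.514,-0.01,0,0,-0.094,255],
    [-0.106,0.599,-0.01,0,0,-0.11,255],
    [-0.121,0.685,-0.01,0,0,-0.126,255],
    [-0.136,0.77,-0.01,0,0,-0.141,255],
    [-0.151,0.856,-0.01,0,0,-0.157,255]
  ]
}}

```text
time: 15.2
tcp_pos: [454.6, 219.7, 83.9]
orientation: [3.142, -0.0, -2.806]
ft_force: [-0.4, 0.9, -1.1]
finger_gap: 11.2
grasp_force: 48.7
```

Run:
```python
from rig import r
import cv2,numpy as np
a=r.snapshot("side")[100:220,230:390,::-1];b=r.snapshot("top")[145:265,165:325,::-1]
cv2.imwrite("pics/p1.png",np.vstack([cv2.resize(i[10:85,20:120],(800,600),interpolation=cv2.INTER_CUBIC)[:,:] if 0 else cv2.resize(i,(400,300),interpolation=cv2.INTER_CUBIC) for i in(a,b)]))
s=r.state();print(s["tcp_pos"],s["orientation"],s["ft_force"])
```

```text
[454.60184052 219.88056218  83.85568122] [ 3.14146839e+00  1.00204848e-04 -2.80493256e+00] [-0.46772982 -0.6027783  -0.9820434 ]
```

View pics/p1.png

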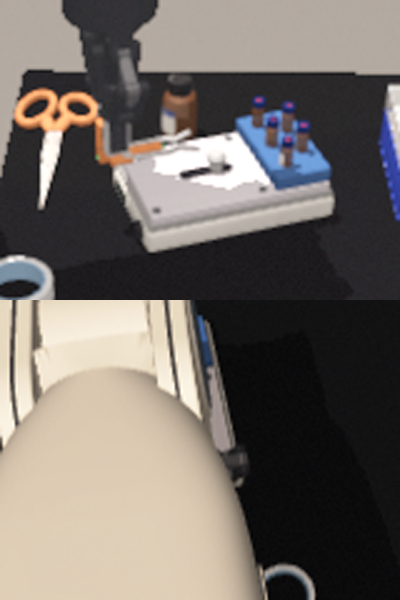

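The side view shows the clip held level at about (285,162), pointing at the pin head at (316,163). The arm hides the mixer in the top view. I'll lower to just above the tongue and check against the pin from the side.

Emit:
{"method": "arm_command", "body": {
  "motion": [
    [0,0,0.04,0,0,0,255],
    [0,0,0.08,0,0,0,255],
    [0,0,0.12,0,0,0,255],
    [0,0,0.16,0,0,0,255],
    [0,0,0.2,0,0,0,255],
    [0,0,0.24,0,0,0,255],
    [0,0,0.28,0,0,0,255],
    [0,0,0.3,0,0,0,255],
    [0,0,0.3,0,0,0,255],
    [0,0,0.3,0,0,0,255]
  ]
}}

```text
time: 16.55
tcp_pos: [454.8, 219.1, 54.0]
orientation: [-3.142, 0.0, -2.806]
ft_force: [-1.0, 0.5, -0.8]
finger_gap: 11.2
grasp_force: 48.7
```

Run:
```python
from h import *
import cv2
a=np.mean([r.snapshot("side")[:,:,::-1].astype(float) for _ in range(3)],0).astype(np.uint8)
cv2.imwrite("pics/p2full.png",a)
cv2.imwrite("pics/p2.png",cv2.resize(a[140:200,260:340],(800,600),interpolation=cv2.INTER_CUBIC))
s=r.state();p=s["tcp_pos"];print(p,s["orientation"],s["ft_force"])
ya=s["orientation"][2]+np.pi;u=np.array([np.cos(ya),np.sin(ya),0]);v=np.array([-u[1],u[0],0])
b=p.copy();b[2]-=11
f=lambda X:((proj("side",X)-[260,140]+.45)*10).round()
for n,d,w,z in(("tipL",74,13,3),("tipR",74,-13,3),("throat",58.5,0,3),("handtop",0,0,40),("footR",0,-13,0)):print(n,f(b+d*u+w*v+[0,0,z]))
print("head",f([544.5,250.4,55]))
```

```text
[454.71879593 219.10040747  53.99954235] [-3.14159222e+00  2.27807723e-04 -2.80612592e+00] [-0.11669099  0.26645711 -0.17927265]
tipL [454. 243.]
tipR [492. 308.]
throat [407. 288.]
handtop [150. 197.]
footR [172. 381.]
head [563. 225.]
```

View pics/p2.png

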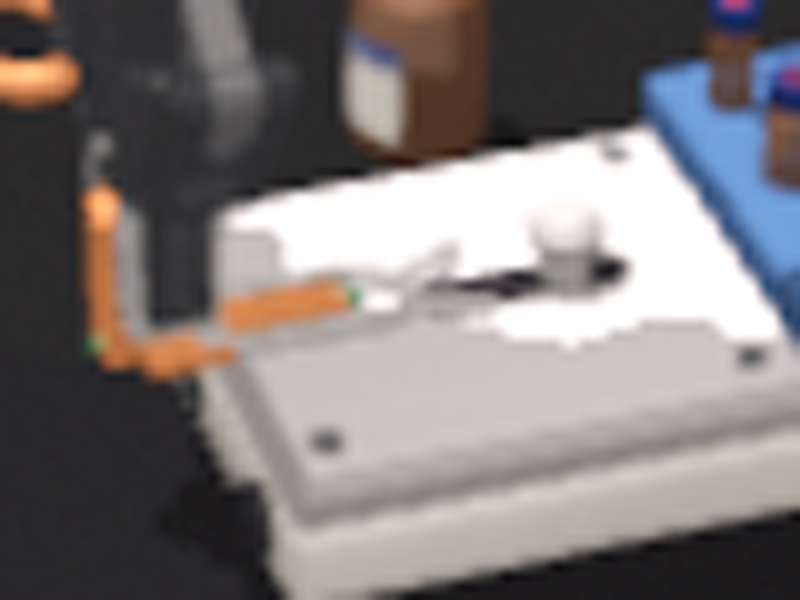

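The clip tips are at about (453,250) and (490,298) in the crop, where the robot pose predicts them. The pin head is near (566,235), the neck foot near (570,288), and screws show at (325,442), (752,355) and (615,150). I'll check the lateral offset in this one view.

Run:
```python
from h import *
g=lambda x,y,z:plane("side",[260+x/10-.45,140+y/10-.45],z)
s4,s3,s2=g(325,442,40),g(752,355,40),g(615,150,40)
d=s3-s4;ya=np.arctan2(d[1],d[0]);d2=s2-s3;print("yaw",ya,np.arctan2(-d2[0],d2[1])," ",s2,s3,s4)
c=(s4+s2)/2;u=np.array([np.cos(.335),np.sin(.335)]);v=np.array([-u[1],u[0]])
loc=lambda P:np.round([(P-c)[:2]@u,(P-c)[:2]@v],1)
zb=43
for n,P in(("head",g(566,236,55)),("neckfoot",g(570,280,42)),("tipL",g(453,250,zb+3)),("tipR",g(490,298,zb+3)),("rod",g(348,296,zb+3)),("slotend",g(625,265,40)),("handle",np.array([454.7,219.1,0]))):print(n,P.round(1),loc(P))
ut=lambda x,y:[185+(x-400)/4-.37,152+(y-300)/4-.37]
print("top only head",plane("top",ut(595,443),56),"screwc",sum(plane("top",ut(*q),40) for q in((551,571),(522,423),(653,395),(685,543)))/4)
```

```text
yaw 0.34256203322984835 0.33882880764745077   [558.1134887 302.466825   40.       ] [586.07760055 223.11793091  40.        ] [492.8569263  189.87337652  40.        ]
head [545.1 246.2  55. ] [18.5 -6.4]
neckfoot [546.5 247.6  42. ] [20.3 -5.5]
tipL [520.2 253.   46. ] [-2.8  8.2]
tipR [528.4 234.9  46. ] [ -0.9 -11.6]
rod [496.9 235.   46. ] [-30.7  -1.2]
slotend [559.1 256.4  40. ] [35.2 -1.4]
handle [454.7 219.1   0. ] [-75.8  -2.3]
top only head [542.93127753 250.11333224  56.        ] screwc [522.59171151 244.27546616  40.        ]
```

Emit:
{"method": "arm_command", "body": {
  "motion": [
    [-0.03,0,0,0,0,0,255],
    [-0.06,0,0,0,0,0,255],
    [-0.09,0,0,0,0,0,255],
    [-0.12,0,0,0,0,0,255],
    [-0.14,0,0,0,0,0,255],
    [-0.16,0,0,0,0,0,255],
    [-0.18,0,0,0,0,0,255],
    [-0.2,0,0,0,0,0,255],
    [-0.2,0,0,0,0,0,255],
    [-0.2,0,0,0,0,0,255]
  ]
}}

```text
time: 17.95
tcp_pos: [473.5, 225.6, 53.9]
orientation: [-3.142, -0.0, -2.806]
ft_force: [0.3, -0.7, -0.1]
finger_gap: 11.1
grasp_force: 48.7
```

Run:
```python
from h import *
import cv2
a=np.mean([r.snapshot("side")[:,:,::-1].astype(float) for _ in range(3)],0).astype(np.uint8)
cv2.imwrite("pics/p3.png",cv2.resize(a[140:188,270:334],(800,600),interpolation=cv2.INTER_CUBIC))
s=r.state();print(s["tcp_pos"],s["orientation"],s["ft_force"],s["moment"])
```

```text
[473.47202646 225.65135346  53.88312563] [ 3.14157933e+00 -4.13875867e-05 -2.80608736e+00] [-0.60184322  0.65735221 -1.55428309] [0.01919748 0.02171105 0.01067571]
```

View pics/p3.png

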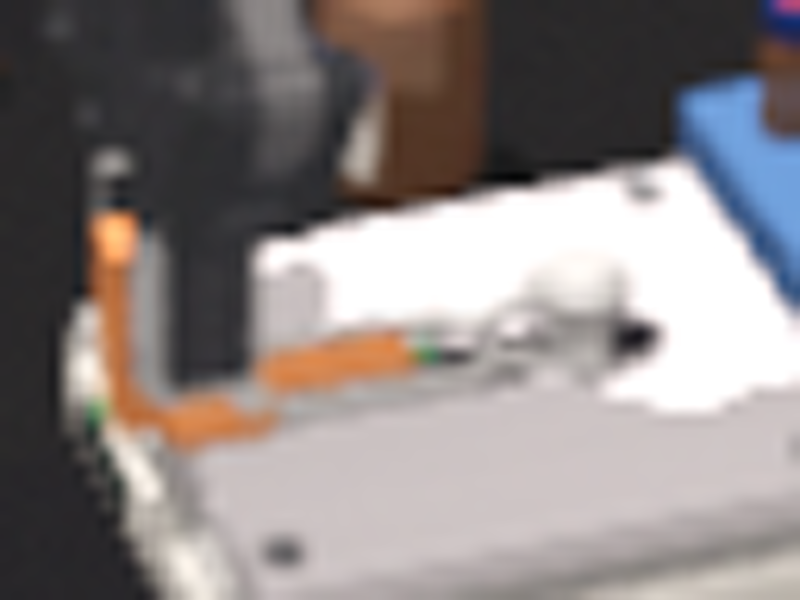

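The right leg now passes in front of the pin neck at about (570,350) in the crop, and the mouth straddles the pin. I'll push in small steps and watch the force.

Emit:
{"method": "arm_command", "body": {
  "motion": [
    [-0.01,0,0,0,0,0,255],
    [-0.02,0,0,0,0,0,255],
    [-0.03,0,0,0,0,0,255],
    [-0.04,0,0,0,0,0,255],
    [-0.05,0,0,0,0,0,255],
    [-0.06,0,0,0,0,0,255],
    [-0.06,0,0,0,0,0,255],
    [-0.06,0,0,0,0,0,255],
    [-0.06,0,0,0,0,0,255],
    [-0.06,0,0,0,0,0,255]
  ]
}}

```text
time: 19.35
tcp_pos: [479.2, 227.6, 53.9]
orientation: [3.142, -0.0, -2.806]
ft_force: [0.9, 0.7, -0.5]
finger_gap: 11.3
grasp_force: 48.7
```

Emit:
{"method": "arm_command", "body": {
  "motion": [
    [-0.01,0,0,0,0,0,255],
    [-0.02,0,0,0,0,0,255],
    [-0.03,0,0,0,0,0,255],
    [-0.04,0,0,0,0,0,255],
    [-0.04,0,0,0,0,0,255],
    [-0.04,0,0,0,0,0,255],
    [-0.04,0,0,0,0,0,255],
    [-0.04,0,0,0,0,0,255],
    [-0.04,0,0,0,0,0,255],
    [-0.04,0,0,0,0,0,255]
  ]
}}

```text
time: 20.6
tcp_pos: [482.9, 228.9, 53.9]
orientation: [3.142, -0.0, -2.806]
ft_force: [-0.8, 0.8, -1.6]
finger_gap: 11.3
grasp_force: 48.6
```

Emit:
{"method": "arm_command", "body": {
  "motion": [
    [-0.01,0,0,0,0,0,255],
    [-0.02,0,0,0,0,0,255],
    [-0.03,0,0,0,0,0,255],
    [-0.04,0,0,0,0,0,255],
    [-0.04,0,0,0,0,0,255],
    [-0.04,0,0,0,0,0,255],
    [-0.04,0,0,0,0,0,255],
    [-0.04,0,0,0,0,0,255],
    [-0.04,0,0,0,0,0,255],
    [-0.04,0,0,0,0,0,255]
  ]
}}

```text
time: 21.85
tcp_pos: [486.1, 230.0, 53.6]
orientation: [-3.142, -0.001, -2.806]
ft_force: [-5.4, -0.9, -0.6]
finger_gap: 10.9
grasp_force: 48.6
```

Emit:
{"method": "arm_command", "body": {
  "motion": [
    [-0.01,0,0,0,0,0,255],
    [-0.02,0,0,0,0,0,255],
    [-0.03,0,0,0,0,0,255],
    [-0.03,0,0,0,0,0,255],
    [-0.03,0,0,0,0,0,255],
    [-0.03,0,0,0,0,0,255],
    [-0.03,0,0,0,0,0,255],
    [-0.03,0,0,0,0,0,255],
    [-0.03,0,0,0,0,0,255],
    [-0.03,0,0,0,0,0,255]
  ]
}}

```text
time: 23.1
tcp_pos: [489.5, 231.2, 53.9]
orientation: [-3.142, -0.0, -2.806]
ft_force: [0.7, 0.8, -0.4]
finger_gap: 11.4
grasp_force: 48.7
```

Emit:
{"method": "arm_command", "body": {
  "motion": [
    [-0.01,0,0,0,0,0,255],
    [-0.02,0,0,0,0,0,255],
    [-0.02,0,0,0,0,0,255],
    [-0.02,0,0,0,0,0,255],
    [-0.02,0,0,0,0,0,255],
    [-0.02,0,0,0,0,0,255],
    [-0.02,0,0,0,0,0,255],
    [-0.02,0,0,0,0,0,255],
    [-0.02,0,0,0,0,0,255],
    [-0.02,0,0,0,0,0,255]
  ]
}}

```text
time: 24.35
tcp_pos: [491.5, 231.9, 53.9]
orientation: [3.142, -0.0, -2.806]
ft_force: [2.2, 2.5, 0.0]
finger_gap: 11.6
grasp_force: 48.7
```

Emit:
{"method": "arm_command", "body": {
  "motion": [
    [-0.01,0,0,0,0,0,255],
    [-0.02,0,0,0,0,0,255],
    [-0.02,0,0,0,0,0,255],
    [-0.02,0,0,0,0,0,255],
    [-0.02,0,0,0,0,0,255],
    [-0.02,0,0,0,0,0,255],
    [-0.02,0,0,0,0,0,255],
    [-0.02,0,0,0,0,0,255],
    [-0.02,0,0,0,0,0,255],
    [-0.02,0,0,0,0,0,255]
  ]
}}

```text
time: 25.6
tcp_pos: [493.8, 232.7, 54.1]
orientation: [-3.142, 0.001, -2.806]
ft_force: [4.4, 2.6, 0.2]
finger_gap: 11.2
grasp_force: 48.7
```

Run:
```python
from h import *
import cv2
a=np.mean([r.snapshot("side")[:,:,::-1].astype(float) for _ in range(2)],0).astype(np.uint8)
cv2.imwrite("pics/p4.png",cv2.resize(a[146:182,282:330],(800,600),interpolation=cv2.INTER_CUBIC))
s=r.state();print(s["tcp_pos"],s["ft_force"],s["moment"])
```

```text
[493.79366416 232.67835664  54.06964391] [ 5.19148424  2.2602819  -0.03619475] [ 0.60230069 -0.93301177  0.04121503]
```

View pics/p4.png

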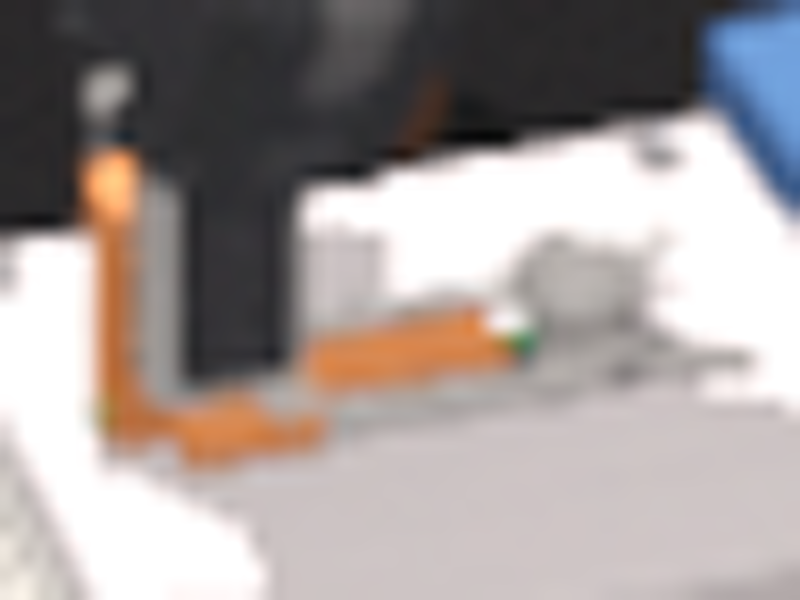

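The clip straddles the pin, with the tips beyond it at about (740,355) in the crop and the green tip next to the neck. The spring now pulls the clip forward with about 5 N, so the throat is past its crest. Two mm more.

Emit:
{"method": "arm_command", "body": {
  "motion": [
    [-0.005,0,0,0,0,0,255],
    [-0.01,0,0,0,0,0,255],
    [-0.015,0,0,0,0,0,255],
    [-0.015,0,0,0,0,0,255],
    [-0.015,0,0,0,0,0,255],
    [-0.015,0,0,0,0,0,255],
    [-0.015,0,0,0,0,0,255],
    [-0.015,0,0,0,0,0,255],
    [-0.015,0,0,0,0,0,255],
    [-0.015,0,0,0,0,0,255]
  ]
}}

```text
time: 26.95
tcp_pos: [494.8, 233.1, 53.9]
orientation: [3.142, 0.0, -2.806]
ft_force: [2.0, 2.1, -1.5]
finger_gap: 10.9
grasp_force: 48.7
```

Emit:
{"method": "arm_command", "body": {
  "motion": [
    [-0.005,0,0,0,0,0,255],
    [-0.01,0,0,0,0,0,255],
    [-0.01,0,0,0,0,0,255],
    [-0.01,0,0,0,0,0,255],
    [-0.01,0,0,0,0,0,255],
    [-0.01,0,0,0,0,0,255],
    [-0.01,0,0,0,0,0,255],
    [-0.01,0,0,0,0,0,255],
    [-0.01,0,0,0,0,0,255],
    [-0.01,0,0,0,0,0,255]
  ]
}}

```text
time: 28.2
tcp_pos: [495.7, 233.4, 53.9]
orientation: [-3.142, -0.0, -2.806]
ft_force: [1.2, 1.4, -2.0]
finger_gap: 11.2
grasp_force: 48.7
```

Emit:
{"method": "arm_command", "body": {
  "motion": [
    [-0.005,0,0,0,0,0,255],
    [-0.01,0,0,0,0,0,255],
    [-0.01,0,0,0,0,0,255],
    [-0.01,0,0,0,0,0,255],
    [-0.01,0,0,0,0,0,255],
    [-0.01,0,0,0,0,0,255],
    [-0.01,0,0,0,0,0,255],
    [-0.01,0,0,0,0,0,255],
    [-0.01,0,0,0,0,0,255],
    [-0.01,0,0,0,0,0,255]
  ]
}}

```text
time: 29.45
tcp_pos: [496.6, 233.7, 53.9]
orientation: [3.142, -0.0, -2.806]
ft_force: [-1.0, 1.5, -1.4]
finger_gap: 11.0
grasp_force: 48.7
```

Emit:
{"method": "arm_command", "body": {
  "motion": [
    [-0.003,0,0,0,0,0,255],
    [-0.006,0,0,0,0,0,255],
    [-0.006,0,0,0,0,0,255],
    [-0.006,0,0,0,0,0,255],
    [-0.006,0,0,0,0,0,255],
    [-0.006,0,0,0,0,0,255],
    [-0.006,0,0,0,0,0,255],
    [-0.006,0,0,0,0,0,255],
    [-0.006,0,0,0,0,0,255],
    [-0.006,0,0,0,0,0,255]
  ]
}}

```text
time: 30.7
tcp_pos: [497.2, 233.9, 53.9]
orientation: [3.142, -0.0, -2.806]
ft_force: [-0.5, 1.6, -0.9]
finger_gap: 11.0
grasp_force: 48.7
```

Run:
```python
from h import *
import cv2
F=[]
for _ in range(8):
    a=r.snapshot("side");F.append(r.state()["ft_force"])
cv2.imwrite("pics/p5.png",cv2.resize(a[146:182,282:330,::-1],(800,600),interpolation=cv2.INTER_CUBIC))
F=np.array(F);u=np.array([.944,.33]);print(r.state()["tcp_pos"],F.mean(0),F[:,:2]@u)
```

```text
[497.24624749 233.92547113  53.87864969] [-0.41149148  1.50227669 -1.212405  ] [-0.01434939  0.84632652 -0.61335849  0.31934965  0.24852057 -0.17447607
 -0.55925527  0.80566925]
```

Emit:
{"method": "arm_command", "body": {
  "motion": [
    [-0.004,0,0,0,0,0,255],
    [-0.008,0,0,0,0,0,255],
    [-0.008,0,0,0,0,0,255],
    [-0.008,0,0,0,0,0,255],
    [-0.008,0,0,0,0,0,255],
    [-0.008,0,0,0,0,0,255],
    [-0.008,0,0,0,0,0,255],
    [-0.008,0,0,0,0,0,255],
    [-0.008,0,0,0,0,0,255],
    [-0.008,0,0,0,0,0,255]
  ]
}}

```text
time: 32.35
tcp_pos: [498.0, 234.2, 53.9]
orientation: [-3.142, 0.0, -2.806]
ft_force: [-1.2, -0.3, -2.2]
finger_gap: 11.3
grasp_force: 48.7
```

Run:
```python
from h import *
F=[]
for _ in range(4):
    a=r.snapshot("side");F.append(r.state()["ft_force"])
F=np.array(F);u=np.array([.944,.33]);print(r.state()["tcp_pos"],F.mean(0),F[:,:2]@u)
```

```text
[497.99695301 234.16588728  53.87948899] [-1.0998498  -0.03929677 -0.90329965] [-1.17033084 -1.13055703 -1.21915567 -0.68486105]
```

Emit:
{"method": "arm_command", "body": {
  "motion": [
    [-0.004,0,0,0,0,0,255],
    [-0.008,0,0,0,0,0,255],
    [-0.008,0,0,0,0,0,255],
    [-0.008,0,0,0,0,0,255],
    [-0.008,0,0,0,0,0,255],
    [-0.008,0,0,0,0,0,255],
    [-0.008,0,0,0,0,0,255],
    [-0.008,0,0,0,0,0,255],
    [-0.008,0,0,0,0,0,255],
    [-0.008,0,0,0,0,0,255]
  ]
}}

```text
time: 33.8
tcp_pos: [498.5, 234.4, 53.8]
orientation: [3.142, -0.0, -2.806]
ft_force: [-4.9, -1.3, 0.2]
finger_gap: 11.2
grasp_force: 48.9
```

Run:
```python
from h import *
import cv2
F=[]
for _ in range(3):
    a=r.snapshot("side");F.append(r.state()["ft_force"])
cv2.imwrite("pics/p6.png",cv2.resize(a[146:182,282:330,::-1],(800,600),interpolation=cv2.INTER_CUBIC))
F=np.array(F);u=np.array([.944,.33]);print(r.state()["tcp_pos"],F.mean(0),F[:,:2]@u)
```

```text
[498.53452812 234.37040631  53.81728566] [-5.21659103 -1.42822491  0.76651237] [-4.97587374 -5.68265416 -5.52880056]
```

View pics/p6.png

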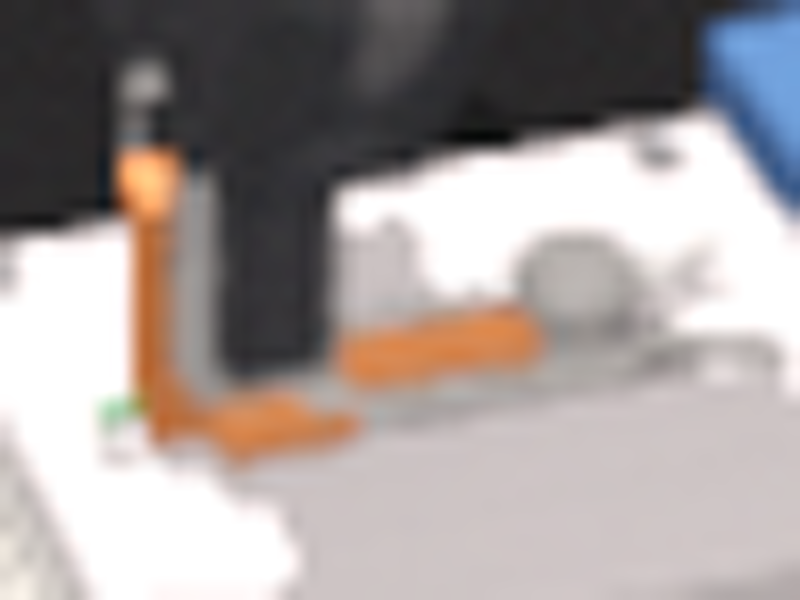

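The nose is felt at about 5.5 N, the legs are closed past the pin, and the green rod sticks out behind the handle at about (120,410) in the crop. I'll back off about 1.2 mm and lower onto the tongue.

Emit:
{"method": "arm_command", "body": {
  "motion": [
    [0.006,0,0,0,0,0,255],
    [0.012,0,0,0,0,0,255],
    [0.012,0,0.004,0,0,0,255],
    [0.012,0,0.008,0,0,0,255],
    [0.012,0,0.012,0,0,0,255],
    [0.012,0,0.016,0,0,0,255],
    [0.012,0,0.02,0,0,0,255],
    [0.012,0,0.024,0,0,0,255],
    [0.012,0,0.024,0,0,0,255],
    [0.012,0,0.024,0,0,0,255]
  ]
}}

```text
time: 35.2
tcp_pos: [497.6, 234.1, 51.5]
orientation: [3.142, 0.0, -2.806]
ft_force: [-0.9, -1.1, -1.4]
finger_gap: 11.2
grasp_force: 48.7
```

Emit:
{"method": "arm_command", "body": {
  "motion": [
    [0,0,0.005,0,0,0,255],
    [0,0,0.005,0,0,0,255],
    [0,0,0.005,0,0,0,215],
    [0,0,0.005,0,0,0,205],
    [0,0,0.005,0,0,0,190],
    [0,0,0.005,0,0,0,170],
    [0,0,0.005,0,0,0,150],
    [0,0,0.005,0,0,0,150],
    [0,0,0.005,0,0,0,150],
    [0,0,0.005,0,0,0,150]
  ],
  "squeeze": 20
}}

```text
time: 36.45
tcp_pos: [497.6, 234.0, 51.0]
orientation: [-3.142, 0.0, -2.806]
ft_force: [-0.7, 0.8, -0.7]
finger_gap: 35.0
grasp_force: 0.0
```

Emit:
{"method": "arm_command", "body": {
  "motion": [
    [0,0,-0.05,0,0,0,150],
    [0,0,-0.12,0,0,0,150],
    [0,0,-0.22,0,0,0,150],
    [0,0,-0.32,0,0,0,150],
    [0,0,-0.44,0,0,0,150],
    [0,0,-0.56,0,0,0,150],
    [0,0,-0.68,0,0,0,150],
    [0,0,-0.8,0,0,0,150],
    [0,0,-0.8,0,0,0,150],
    [0,0,-0.8,0,0,0,150]
  ]
}}

```text
time: 37.7
tcp_pos: [497.5, 234.0, 130.7]
orientation: [3.142, -0.0, -2.806]
ft_force: [-0.9, -0.2, -0.4]
finger_gap: 35.2
grasp_force: 0.0
```

Run:
```python
from h import *
import cv2
a=np.mean([r.snapshot("side")[:,:,::-1].astype(float) for _ in range(2)],0).astype(np.uint8)
cv2.imwrite("pics/p7.png",cv2.resize(a[137:185,276:340],(800,600),interpolation=cv2.INTER_CUBIC))
s=r.state();print(s["time"],s["tcp_pos"],s["ft_force"])
```

```text
37.8 [497.37786064 233.97285099 130.4817511 ] [ 0.18381796 -0.18498211 -0.82021122]
```

View pics/p7.png

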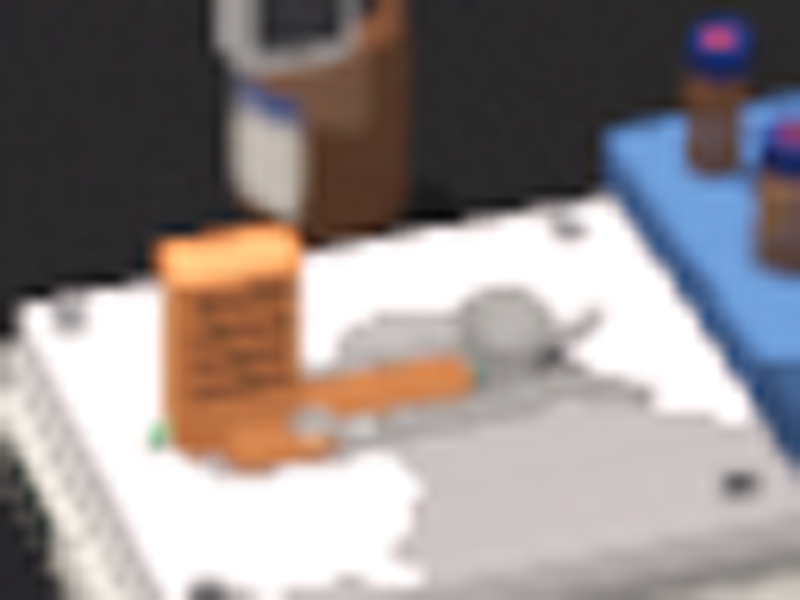

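The clip lies flat with its handle at about (230,340) in the crop. Both legs are closed round the pin at (505,335), the green rod shows pushed out behind the handle at (160,435), and the gripper is clear.

```bash
python3 -c "
from rig import r
print(r.hand_in())"
```

```text
the job is handed in; nothing more can be done
None
```

I snapped the clip over the pin, left it flat on the carrier with the green indicator pushed back, and handed the job in at about 38 s; hand-in gave no verdict, the highest push I read was about 5.5 N, and I never moved the bottle, tape roll or USB stick.

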